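# Prop up the tablet stand beside the chromatographs

## Task

Get the tablet stand with the steel-rod hoop ready for use: swing its folded hoop up and on past upright, until it leans back on its stops and stays there by itself. Leave the solid flap of the other stand folded down.

Things in the scene. Friction and masses are not known exactly. Their poses are not given: they have to be found in the camera images.
- hoop (a joint): Angle of the prop to be raised, a U-shaped hoop of 10 mm steel rod, open in the middle, 120 mm wide, 100 mm from hinge axis to crossbar, about 0.16 kg, on a fixed dark grey base. 0 = folded level, crossbar towards the robot's side; 1.57 = upright; 2.0 = on its stops. It swings freely: let go before upright it falls back to 0, well past upright it falls on to 2.0 and stays.
- hoop_bar (a point): Middle of the hoop's crossbar, on the bar's axis, where to take it; a white rubber sleeve, 14 mm thick and 70 mm long, covers the bar here. Folded, it is 45 mm above the bench and 33 mm above the base plate (plate top at 12 mm, two ledges on its front edge up to 20 mm); hoop upright, 145 mm above the bench. Its y axis lies along the bar.
- hoop_hinge (a point): Middle of the hoop's hinge axis, fixed to the base (170 x 150 mm), 45 mm above the bench. y axis = hinge axis, level; x axis level, away from the folded crossbar, the way the hoop leans when open; z up. At joint angle a the crossbar is at x = -0.1 cos(a), z = +0.1 sin(a) m from here in these axes.
- flap (a joint): Angle of the other stand's prop, to be left alone: the same dark grey base, but a solid steel plate (120 mm wide, 110 mm long, 5 mm thick) with a white rubber strip on its front edge, hinged in the same way. 0 rad = folded down level, as at the start. The two stands swap sides from run to run.
There are look-alikes about, which are no part of the job. What is shaped like the part that bears flap but green is not meant.

How it is judged:
By the outcome, as a careful person would: the job done as asked, in the order asked, and still so for the second after the job is handed in, with the robot touching nothing.
It also fails if it takes over 35 s, if anything falls off the work surface, if the arm or the gripper's body presses on something with over 40 N, if the wrist force passes 120 N, or if a joint passes its speed limit or range.

## Robot

A 6-joint arm with a two-finger parallel gripper is mounted at the origin on the work surface. World frame = base frame: x ahead of the robot, y to its left, z up, the work surface at z = 0. Lengths are in mm, angles in rad, forces in N, time in s.
With the tool pointing down it reaches from about 275 to 1000 mm from the base axis. Payload 8.4 kg.
Tool frame: the origin (TCP) lies midway between the tips of the shut fingers; the grasp point (between the pads) lies 19 mm behind it; y points along the fingers, z is the direction in which the jaws open and shut, and the axes are right-handed (so a half turn about y gives the same grasp; the last joint's range is limited). The gripper opens to 85 mm and grips with 20 to 120 N. Pads are 22 mm wide; open, the fingers measure 114 mm over their backs; the gripper's body (76 mm by 85 mm) begins 54 mm behind the grasp point. The pads swing forward as they close: fully open they stand 13 mm farther back than shut.
Start: joints at [1.331, 0.353, 1.633, -0, 1.155, -0.002], TCP at [147.227, 607.414, 231.281] pointing down, gripper open.
Joint ranges: [-2.63, 2.63], [-0.92, 2.1], [0.06, 2.66], [-1.3, 4.44], [0, 2.69], [-3.02, 3.02]. Speed limits (rad/s): [2.22, 2.22, 2.79, 3.14, 3.14, 3.14].

## Interface

Orientations are given as [roll, pitch, yaw] about the fixed x, y, z axes, in that order (R = Rz(yaw) Ry(pitch) Rx(roll)).
In Python, from rig import r, imaging gives the robot as it stands. The module is installed in compiled form; this text tells all that it offers.
- The arm moves only by the tool send_rows, never from a script. Its argument "series" is a list of rows, each a list of 6 numbers: the shift along the tool's x, y, z in m, then the turn, a rotation vector about the tool's x, y, z in degrees. In form: [[dx, dy, dz, ax, ay, az], ...]. A call has 1 to 8 rows; each row shifts and turns the commanded pose from where the row before left it, along the tool's axes as they then stand; what a row does not reach is not made up. A row lasts 1/10 s, in which the tool goes at most 50 mm and 8.59 degrees, less where a joint would pass 70% of its speed; a pose out of reach is approached as far as the arm can. A call is refused whole if a number of a shift passes 0.05 or a number of a turn 8.59, either way. A call with a gripper value outside its range is refused whole. "gripper" is the opening, from 0 (shut) to 1 (fully open), set as the call begins (left out, the last holds). The fingers move at their own pace and stop on an object; "squeeze" is the grip in N (left out, the last holds). Time passes only in rows, so rows that do not move let the fingers close. It gives the time, the measured TCP pose, the force and the opening at its end, in the units of the state.
- r.sense(): the state, without advancing time (a new reading comes with each control period).
- imaging.grab_frame(name): name is "side" or "top" or "wrist"; returns a dict with "frame" (400x640x3 uint8, red, green, blue), "depth" (400x640 float32, mm along the optical axis (not along the pixel's ray), 0 where there is no reading), "intrinsics" (3x3 intrinsics, pixels), "origin" and "rotation" of the camera in the world. Camera axes: x right, y down, z forward; pixel columns grow to the right and rows downward; lengths in mm; the calibration is good to about 2 mm. A picture is of the moment at which its call begins.
- r.sign_off(): hands the job in, once; it reports no verdict.
The state is a dict: "clock": time; "qpos": joint angles; "qvel": joint speeds; "joint_efforts": joint torques, N m; "eef_pos": TCP position; "tcp_rot": TCP orientation; "contact_force": force on the tool from outside, world axes, zero at the start; "wrist_torque": the same for the moment, N m; "opening": opening from 0.0 (shut) to 1.0 (fully open).
Only numpy, scipy, OpenCV 4.12 (cv2) and the standard library are available. Lean on these libraries where they do the work, as an engineer would, in place of code of your own. Each camera call takes 0.05 s, during which the arm holds its last target.

## Working session

There is one attempt and no reset: what is moved stays moved. The work goes in short steps, Python scripts to look and compute and a tool call to move; the robot and the scene stay as the last step left them, time stands still between calls to the robot, and variables do not carry over. Pictures are saved under pics/ and viewed, and the job is handed in when it is done.

Besides the shell and the picture viewer there is one more tool, called by a JSON object that holds its "name" and its "arguments". send_rows: Moves the arm, as the interface text tells. Its arguments: {"type":"object","properties":{"series":{"type":"array","items":{"type":"array","items":{"type":"number"}}},"gripper":{"type":"number"},"squeeze":{"type":"number"}},"required":["series"]}

```bash
mkdir -p pics; python3 - <<'E'
from rig import r, imaging
import cv2,numpy as np
print(r.sense())
for n in ["top","side","wrist"]:
    f=imaging.grab_frame(n)
    np.savez(f"pics/{n}0.npz",**f)
    cv2.imwrite(f"pics/{n}0.png",cv2.cvtColor(f["frame"],cv2.COLOR_RGB2BGR))
    print(n,f["intrinsics"].tolist(),f["origin"],f["rotation"].tolist())
E
```

```text
{'clock': 0.0, 'qpos': array([ 1.33058553e+00,  3.53660342e-01,  1.63413239e+00,  7.94930288e-06,
        1.15518486e+00, -2.43587238e-03]), 'qvel': array([ 0.0005442 ,  0.00084617, -0.00099981,  0.00085274, -0.00052667,
        0.00065602]), 'joint_efforts': array([-9.55306677e-04, -6.05265069e+01, -3.42051423e+01,  6.26706128e-05,
        9.62354417e-03, -2.30147157e-05]), 'eef_pos': array([147.12033752, 606.95339476, 230.55480733]), 'tcp_rot': array([-1.57218123e+00,  1.06416093e-05, -2.37778144e-01]), 'contact_force': array([-0.05455592,  0.27990054,  0.26069023]), 'wrist_torque': array([-0.03814257,  0.02041813,  0.0253872 ]), 'opening': 1.0021618774492487}
top [[405.72927556998565, 0.0, 308.8764528579238], [0.0, 405.72927556998565, 192.65401388814863], [0.0, 0.0, 1.0]] [ 345.34583135  -64.88937924 1120.16005668] [-3.0250948352179634, 0.026635910719702283, -1.5881172993620094]
side [[393.274212509992, 0.0, 322.5161480142731], [0.0, 393.274212509992, 190.38885792886256], [0.0, 0.0, 1.0]] [ -42.14896035 -661.93656119  621.75018521] [-2.1991749963982024, 0.024121556351437645, -0.710660742652347]
wrist [[293.8823019877927, 0.0, 319.72272451054033], [0.0, 293.8823019877927, 199.58879007061572], [0.0, 0.0, 1.0]] [ 81.09673405 623.73883877 373.98490292] [2.8688812405890234, 0.0009513539893217793, 1.3334149455094435]
```

View pics/top0.png

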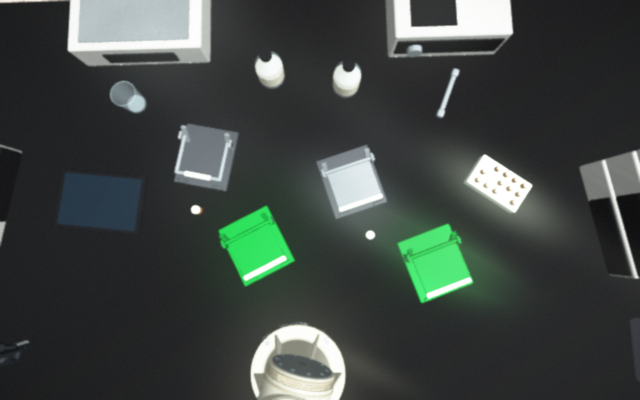

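View pics/side0.png

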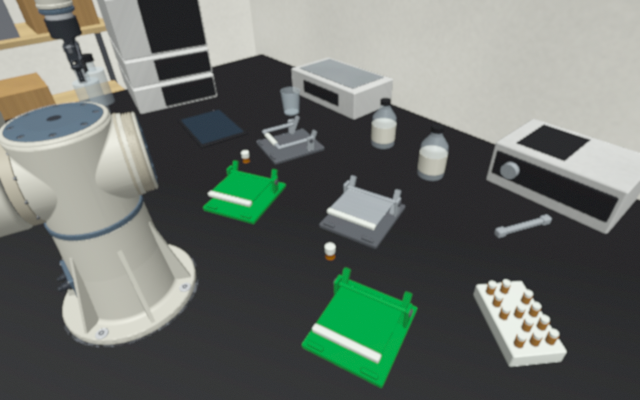

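Candidates (top px): hoop stand on grey base (205,155); solid flap on grey base (352,180), not to be touched; green look-alikes (257,245) and (435,262). By the description I choose the open rod on the grey base at (205,155), and check it in a crop.

```bash
cat > h.py <<'E'
import numpy as np,cv2
from scipy.spatial.transform import Rotation as Ro
def ray(f,u,v):
    d=np.linalg.inv(f["intrinsics"])@np.array([u,v,1.]);return f["origin"],Ro.from_euler('xyz',f["rotation"]).as_matrix()@d
def onz(f,u,v,z):
    o,d=ray(f,u,v);return o+d*(z-o[2])/d[2]
def proj(f,p):
    c=Ro.from_euler('xyz',f["rotation"]).as_matrix().T@(np.array(p)-f["origin"]);q=f["intrinsics"]@c;return q[:2]/q[2]
def tri(f,a,g,b):
    o1,d1=ray(f,*a);o2,d2=ray(g,*b)
    s=np.linalg.lstsq(np.c_[d1,-d2],o2-o1,rcond=None)[0]
    p,q=o1+d1*s[0],o2+d2*s[1];return (p+q)/2,np.linalg.norm(p-q)
E
python3 - <<'E'
from h import *
T=dict(np.load("pics/top0.npz"));S=dict(np.load("pics/side0.npz"))
def blobs(f,x0,x1,y0,y1,th):
    im=f["frame"][y0:y1,x0:x1]
    m=((im.min(2)>th)).astype(np.uint8)
    n,l,st,c=cv2.connectedComponentsWithStats(m)
    out=[]
    for i in range(1,n):
        if st[i,4]>25:
            pts=np.argwhere(l==i)[:,::-1].astype(np.float32)
            out.append((st[i].tolist(),(c[i]+[x0,y0]).round(1),cv2.minAreaRect(pts)))
    return out
for b in blobs(T,165,245,115,195,215):print(b)
print()
for b in blobs(S,250,330,110,165,215):print(b)
a=cv2.resize(T["frame"][110:200,160:250],None,fx=4.4,fy=4.4,interpolation=cv2.INTER_CUBIC)
b=cv2.resize(S["frame"][105:170,250:330],None,fx=5,fy=5,interpolation=cv2.INTER_CUBIC)
o=np.zeros((400,800,3),np.uint8);o[:a.shape[0],:a.shape[1]]=a;o[:b.shape[0],400:400+b.shape[1]]=b
cv2.imwrite("pics/crop1.png",o[:,:,::-1])
for u,v in [(184,173),(211,178),(197,176)]:print(onz(T,u,v,45),T["depth"][v,u])
E
```

```text
([18, 56, 28, 9, 132], array([196.9, 175.1]), ((31.596153259277344, 60.019229888916016), (27.456256866455078, 4.902902603149414), 11.309932708740234))

([17, 24, 8, 9, 28], array([270.7, 138.1]), ((20.5, 28.0), (10.60660171508789, 2.1213202476501465), 45.0))
[532.15304381 298.69303964  45.        ] 1090.4572
[516.88745986 224.97596573  45.        ] 1087.8683
[523.16947146 263.11523428  45.        ] 1090.0321
```

View pics/crop1.png

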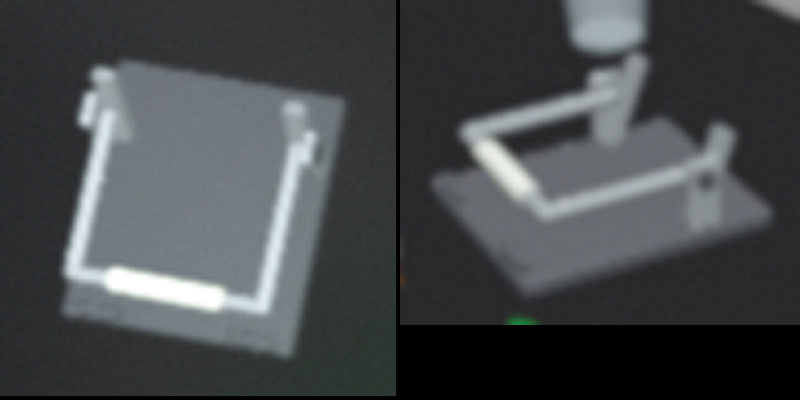

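The crop shows the open rod hoop with its white sleeve at top px (197.2,175.6) and side px (271,138.5). Its hinge posts are at top px (183,134) and (228,143). It is the right stand.

```bash
python3 - <<'E'
from h import *
T=dict(np.load("pics/top0.npz"));S=dict(np.load("pics/side0.npz"))
print("tri",tri(T,(197.2,175.5),S,(270.9,138.5)))
c=onz(T,197.2,175.5,45);print("mid",c)
L=onz(T,177,171.4,45);R=onz(T,219.5,178.9,45);print(L,R,np.linalg.norm(L-R),(L+R)/2)
# sleeve axis line fit
for th in (150,190):
    m=(T["frame"].min(2)>th).astype(np.uint8);w=np.zeros_like(m);w[165:190,170:228]=m[165:190,170:228]
    p=np.argwhere(w)[:,::-1].astype(np.float32);vx,vy,x,y=cv2.fitLine(p,cv2.DIST_HUBER,0,.01,.01).ravel()
    A=onz(T,x-15*vx,y-15*vy,45);B=onz(T,x+15*vx,y+15*vy,45);print(len(p),(x,y),np.degrees(np.arctan2(*(A-B)[:2][::-1])))
HL=onz(T,183.5,135.5,45);HR=onz(T,228,143.5,45);print("hinge",HL,HR,np.linalg.norm(HL-HR))
d=(L-R)/np.linalg.norm(L-R);print("y ax deg",np.degrees(np.arctan2(d[1],d[0])))
print("arm dir", np.degrees(np.arctan2(*((HL+HR)/2-(L+R)/2)[:2][::-1])),np.linalg.norm((HL+HR)/2-(L+R)/2))
E
```

```text
tri (array([525.05590431, 262.35277632,  44.75328542]), np.float64(1.1620528324725758))
mid [524.52541598 262.5911258   45.        ]
[536.96112899 317.9010418   45.        ] [513.93931329 201.88367573  45.        ] 118.27947086468606 [525.45022114 259.89235877  45.        ]
331 (np.float32(198.37932), np.float32(174.58101)) 80.77833800885266
238 (np.float32(198.13884), np.float32(174.89807)) 80.17154758337735
hinge [636.16771467 302.02247249  45.        ] [610.88833581 179.42660479  45.        ] 125.17505251439972
y ax deg 78.77635546970853
arm dir -11.058208966882624 99.93328267660411
```

```bash
cat >> h.py <<'E'
YAW=np.radians(-11.0)
def Rt(tilt_deg):  # tool z = stand x, tool y down; tilt>0 points forward
    X=np.array([np.cos(YAW),np.sin(YAW),0]);Z=np.array([0,0,1.]);Y=np.cross(Z,X)
    return Ro.from_matrix(np.c_[-Y,-Z,X])*Ro.from_rotvec([np.radians(tilt_deg),0,0])
def rows(p0,R0,p1,R1,n):
    "equal rows from pose0 to pose1"
    rv=(R0.inv()*R1).as_rotvec()/n;out=[];R=R0
    for i in range(n):
        out.append(np.r_[R.inv().apply((p1-p0)/n)/1000,np.degrees(rv)]);R=R*Ro.from_rotvec(rv)
    return np.array(out)
def pose(s): return np.array(s["eef_pos"],float),Ro.from_euler('xyz',s["tcp_rot"])
E
python3 - <<'E'
from h import *
from rig import r
np.set_printoptions(suppress=True,precision=4)
p,R=pose(r.sense())
print(rows(p,R,np.array([525,262,150.]),Rt(0),12))
E
```

```text
[[ 0.0374  0.0067 -0.0205  0.0042  7.2813  0.0038]
 [ 0.0397  0.0067 -0.0156  0.0042  7.2813  0.0038]
 [ 0.0413  0.0067 -0.0105  0.0042  7.2813  0.0038]
 [ 0.0423  0.0067 -0.0051  0.0042  7.2813  0.0038]
 [ 0.0426  0.0067  0.0003  0.0042  7.2813  0.0038]
 [ 0.0423  0.0067  0.0057  0.0042  7.2813  0.0038]
 [ 0.0412  0.0067  0.011   0.0042  7.2813  0.0038]
 [ 0.0395  0.0067  0.0161  0.0042  7.2813  0.0038]
 [ 0.0371  0.0067  0.021   0.0042  7.2813  0.0038]
 [ 0.0342  0.0067  0.0255  0.0042  7.2813  0.0038]
 [ 0.0307  0.0067  0.0296  0.0042  7.2813  0.0038]
 [ 0.0267  0.0067  0.0333  0.0042  7.2813  0.0038]]
```

{"name": "send_rows", "arguments": {"series": [[0.037,0.007,-0.02,0,7.3,0],[0.04,0.007,-0.016,0,7.3,0],[0.041,0.007,-0.01,0,7.3,0],[0.042,0.007,-0.005,0,7.3,0],[0.043,0.007,0,0,7.3,0],[0.042,0.007,0.006,0,7.3,0],[0.041,0.007,0.011,0,7.3,0],[0.04,0.007,0.016,0,7.3,0]], "gripper": 0.6}}

```text
clock: 0.95
eef_pos: [399.7, 376.4, 175.0]
tcp_rot: [-1.571, 0.0, -1.262]
contact_force: [0.4, 0.9, -0.2]
opening: 0.6
```

{"name": "send_rows", "arguments": {"series": [[0.037,0.007,0.021,0,7.3,0],[0.034,0.007,0.025,0,7.3,0],[0.031,0.007,0.03,0,7.3,0],[0.027,0.007,0.033,0,7.3,0],[0,0,0,0,0,0],[0,0,0,0,0,0]]}}

```text
clock: 1.55
eef_pos: [524.1, 261.0, 146.8]
tcp_rot: [-1.572, -0.0, -1.768]
contact_force: [-0.1, -0.0, 0.3]
opening: 0.598
```

```bash
python3 - <<'E'
from h import *
from rig import r,imaging
np.set_printoptions(suppress=True,precision=4)
f=imaging.grab_frame("wrist");cv2.imwrite("pics/w1.png",f["frame"][:,:,::-1]);np.savez("pics/w1.npz",**f)
s=r.sense();p,R=pose(s);print(s["clock"],p,s["qpos"],s["opening"],s["contact_force"])
print(rows(p,R,np.array([525,262,31.]),Rt(0),4))
print("bar mid/ends proj", proj(f,[525,262,45]),proj(f,[532,296,45]),proj(f,[518,228,45]))
E
```

```text
1.6 [523.5082 261.7611 146.9829] [0.4609 0.3855 1.7942 0.0004 0.9627 0.6565] 0.5969391660925029 [ 0.0823 -0.4636  0.732 ]
[[-0.0001  0.029   0.0004  0.0128 -0.0544  0.0044]
 [-0.0001  0.029   0.0004  0.0128 -0.0544  0.0044]
 [-0.0001  0.029   0.0004  0.0128 -0.0544  0.0044]
 [-0.0001  0.029   0.0004  0.0128 -0.0544  0.0044]]
bar mid/ends proj [320.5166 198.5453] [320.8028 158.3924] [320.2506 235.8456]
```

View pics/w1.png

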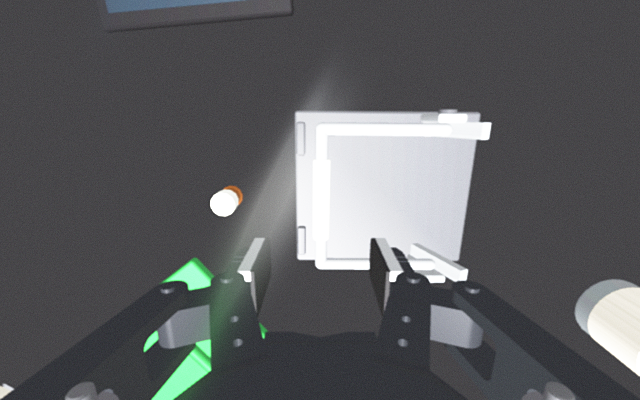

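The wrist view shows the sleeve at (321,201), where I predicted it at (320.5,198.5), running straight up the image between the two ledges. The fingers are centred on it, so I go down.

{"name": "send_rows", "arguments": {"series": [[0,0.035,0,0,0,0],[0,0.035,0.001,0,0,0],[0,0.03,0,0,0,0],[0,0.016,0,0,0,0],[0,0,0,0,0,0],[0,0,0,0,0,0]]}}

```text
clock: 2.2
eef_pos: [525.0, 262.5, 32.1]
tcp_rot: [-1.57, 0.0, -1.766]
contact_force: [0.2, -0.5, -0.0]
opening: 0.596
```

{"name": "send_rows", "arguments": {"series": [[0,0,0,0,0,0],[0,0,0,0,0,0],[0,0,0,0,0,0],[0,0,0,0,0,0],[0,0,0,0,0,0],[0,0,0,0,0,0],[0,0,0,0,0,0]], "gripper": 0, "squeeze": 25}}

```text
clock: 2.9
eef_pos: [525.3, 262.1, 32.5]
tcp_rot: [-1.57, 0.001, -1.767]
contact_force: [-2.0, 1.3, 7.8]
opening: 0.15
```

```bash
python3 - <<'E'
from h import *
from rig import r,imaging
np.set_printoptions(suppress=True,precision=4)
f=imaging.grab_frame("wrist");cv2.imwrite("pics/w2.png",f["frame"][:,:,::-1])
s=r.sense();p,R=pose(s);print(s["clock"],p,s["qpos"],s["opening"],s["contact_force"])
X=np.array([np.cos(YAW),np.sin(YAW),0]);Z=np.array([0,0,1.])
# arc: hinge=(bar+100X); keep bar-in-tool offset fixed; 19 steps 0.1 rad; tilt to -30
bar0=p+R.apply([0,-14,0]);bar0[2]=45
off=R.inv().apply(bar0-p);H=bar0+100*X;print("bar",bar0,"H",H)
P,Q=p,R
for i in range(1,20):
    a=.1*i;t=-1.6*i
    b=H-100*np.cos(a)*X+100*np.sin(a)*Z
    R1=R*Ro.from_rotvec([np.radians(t),0,0]);p1=b-R1.apply(off)
    print(i,rows(P,Q,p1,R1,1)[0]);P,Q=p1,R1
E
```

```text
2.95 [525.2863 262.1355  32.5295] [0.4601 0.5473 1.8522 0.0006 0.7406 0.656 ] 0.1504230578869062 [-2.5508  0.409   8.5156]
bar [525.2711 262.1215  45.    ] H [623.4338 243.0406  45.    ]
1 [-0.     -0.01    0.0002 -1.6     0.     -0.    ]
2 [-0.     -0.0099  0.0009 -1.6    -0.      0.    ]
3 [-0.     -0.0098  0.0016 -1.6     0.      0.    ]
4 [-0.     -0.0096  0.0023 -1.6    -0.     -0.    ]
5 [-0.     -0.0094  0.003  -1.6     0.      0.    ]
6 [-0.     -0.0092  0.0036 -1.6     0.      0.    ]
7 [-0.     -0.0089  0.0043 -1.6     0.      0.    ]
8 [-0.     -0.0085  0.0049 -1.6    -0.     -0.    ]
9 [-0.     -0.0081  0.0055 -1.6     0.      0.    ]
10 [-0.     -0.0077  0.0061 -1.6     0.      0.    ]
11 [-0.     -0.0072  0.0066 -1.6     0.      0.    ]
12 [-0.     -0.0066  0.0071 -1.6     0.      0.    ]
13 [-0.     -0.0061  0.0076 -1.6    -0.     -0.    ]
14 [-0.     -0.0055  0.008  -1.6     0.      0.    ]
15 [-0.     -0.0049  0.0084 -1.6    -0.     -0.    ]
16 [-0.     -0.0043  0.0087 -1.6     0.      0.    ]
17 [-0.     -0.0036  0.009  -1.6     0.      0.    ]
18 [-0.     -0.0029  0.0092 -1.6     0.     -0.    ]
19 [-0.     -0.0022  0.0094 -1.6     0.      0.    ]
```

View pics/w2.png

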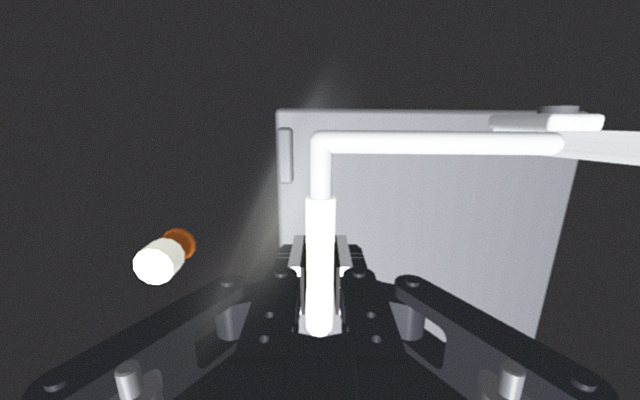

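The jaws stopped at an opening of about 13 mm with the white sleeve between the pads, at pixel (320,260). The grasp is good, so I follow the arc.

{"name": "send_rows", "arguments": {"series": [[0,-0.01,0,-1.6,0,0],[0,-0.01,0.001,-1.6,0,0],[0,-0.01,0.0015,-1.6,0,0],[0,-0.0095,0.0025,-1.6,0,0],[0,-0.0095,0.003,-1.6,0,0],[0,0,0,0,0,0]]}}

```text
clock: 3.55
eef_pos: [534.8, 260.1, 80.8]
tcp_rot: [-1.714, 0.001, -1.768]
contact_force: [-6.0, 4.3, 1.7]
opening: 0.154
```

```bash
python3 - <<'E'
from h import *
from rig import r,imaging
s=r.sense();print(s["clock"],s["eef_pos"],s["opening"],s["contact_force"],s["wrist_torque"])
f=imaging.grab_frame("side");cv2.imwrite("pics/s3.png",cv2.resize(f["frame"][60:190,220:380],None,fx=4,fy=4)[:,:,::-1])
E
```

```text
3.55 [534.76110529 260.09737871  80.80114999] 0.15382382095054864 [-6.01929028  4.31930997  1.69676813] [ 0.7850512   1.00425514 -0.13134913]
```

View pics/s3.png

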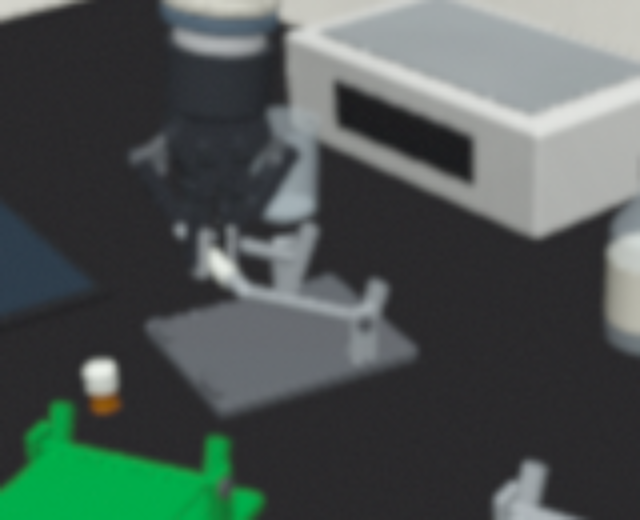

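The hoop is rising in the grip (sleeve at crop px (220,265)) and the forces are small. I carry on.

{"name": "send_rows", "arguments": {"series": [[0,-0.009,0.0035,-1.6,0,0],[0,-0.009,0.0045,-1.6,0,0],[0,-0.0085,0.005,-1.6,0,0],[0,-0.008,0.0055,-1.6,0,0],[0,-0.0075,0.006,-1.6,0,0],[0,0,0,0,0,0]]}}

```text
clock: 4.2
eef_pos: [564.1, 254.0, 118.4]
tcp_rot: [-1.859, 0.0, -1.767]
contact_force: [-16.1, 3.4, 18.1]
opening: 0.152
```

{"name": "send_rows", "arguments": {"series": [[0,-0.007,0.0065,-1.6,0,0],[0,-0.0065,0.007,-1.6,0,0],[0,-0.006,0.0075,-1.6,0,0],[0,-0.0055,0.008,-1.6,0,0],[0,-0.005,0.0085,-1.6,0,0],[0,0,0,0,0,0]]}}

```text
clock: 4.8
eef_pos: [612.1, 244.3, 136.7]
tcp_rot: [-1.991, 0.002, -1.767]
contact_force: [-5.2, -3.7, 29.8]
opening: 0.148
```

```bash
python3 - <<'E'
from h import *
from rig import r,imaging
np.set_printoptions(suppress=True,precision=4)
s=r.sense();p,R=pose(s);print(s["clock"],s["opening"],s["contact_force"],s["wrist_torque"],s["qpos"])
b=p+R.apply([0,-12.5,0]);H=np.array([623.4,243,45]);X=np.array([np.cos(YAW),np.sin(YAW),0]);d=b-H
print(b,d@X,d[2],np.arctan2(d[2],-d@X))
f=imaging.grab_frame("side");cv2.imwrite("pics/s4.png",cv2.resize(f["frame"][60:190,220:380],None,fx=4,fy=4)[:,:,::-1])
E
```

```text
4.8 0.14784564880107362 [-5.1534 -3.704  29.7713] [-0.2908  2.7595  0.2651] [0.2795 0.7021 1.3438 0.19   1.4746 0.4209]
[617.0818 243.2835 148.0908] -6.256216331436988 103.09077900797644 1.5101841839292673
```

View pics/s4.png

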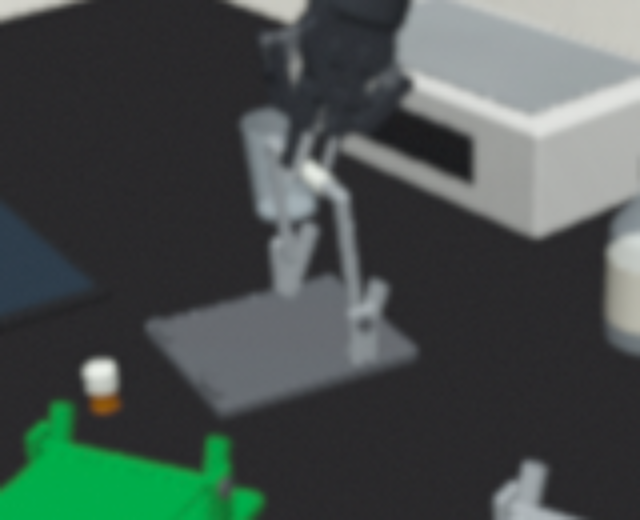

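The hoop is near upright (about 1.5 rad). A 30 N upward push has built up on the tool, so I ease up a little while carrying on past upright.

{"name": "send_rows", "arguments": {"series": [[0,-0.006,0.005,-0.8,0,0],[0,-0.005,0.008,-1.6,0,0],[0,0,0,0,0,0]]}}

```text
clock: 5.15
eef_pos: [628.2, 240.9, 137.5]
tcp_rot: [-2.031, 0.001, -1.768]
contact_force: [-0.5, -2.2, 8.5]
opening: 0.15
```

{"name": "send_rows", "arguments": {"series": [[0,-0.0035,0.0085,0,0,0],[0,-0.0025,0.0085,0,0,0],[0,-0.002,0.008,0,0,0],[0,0,0,0,0,0]]}}

```text
clock: 5.55
eef_pos: [653.6, 235.9, 132.6]
tcp_rot: [-2.03, 0.0, -1.767]
contact_force: [1.1, -2.2, 4.8]
opening: 0.152
```

```bash
python3 - <<'E'
from h import *
from rig import r,imaging
np.set_printoptions(suppress=True,precision=4)
s=r.sense();p,R=pose(s);print(s["clock"],s["opening"],s["contact_force"],s["wrist_torque"],s["qpos"])
b=p+R.apply([0,-12.5,0]);H=np.array([623.4,243,45]);X=np.array([np.cos(YAW),np.sin(YAW),0]);d=b-H
print(b,d@X,d[2],np.arctan2(d[2],-d@X))
f=imaging.grab_frame("side");cv2.imwrite("pics/s5.png",cv2.resize(f["frame"][60:190,220:380],None,fx=4,fy=4)[:,:,::-1])
E
```

```text
5.55 0.15179966873814454 [ 1.0704 -2.2117  4.7943] [-0.3262  0.1677  0.0765] [0.2496 0.7853 1.2076 0.1926 1.5682 0.4045]
[659.0404 234.7801 143.8483] 36.55403354335586 98.84827116134358 1.9249998090551053
```

View pics/s5.png

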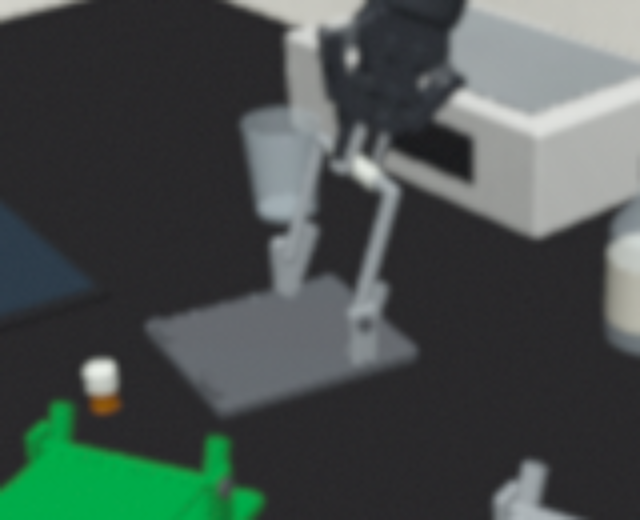

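The hoop leans back at about 1.9 rad. I let go and withdraw along the tool axis.

{"name": "send_rows", "arguments": {"series": [[0,0,0,0,0,0],[0,0,0,0,0,0],[0,0,0,0,0,0],[0,0,0,0,0,0],[0,0,0,0,0,0]], "gripper": 0.5}}

```text
clock: 6.1
eef_pos: [652.4, 236.5, 132.3]
tcp_rot: [-2.032, -0.0, -1.767]
contact_force: [0.3, -0.9, -0.2]
opening: 0.501
```

{"name": "send_rows", "arguments": {"series": [[0,-0.01,0.002,0,0,0],[0,-0.02,0.002,0,0,0],[0,-0.03,0,0,0,0],[0,-0.03,0,0,0,0],[0,-0.02,0,0,0,0],[0,0,0,0,0,0],[0,0,0,0,0,0]]}}

```text
clock: 6.8
eef_pos: [704.0, 226.1, 228.9]
tcp_rot: [-2.031, 0.0, -1.767]
contact_force: [-0.1, 0.9, -0.5]
opening: 0.497
```

```bash
python3 - <<'E'
from h import *
from rig import r,imaging
s=r.sense();print(s["clock"],s["eef_pos"],s["opening"],s["contact_force"])
f=imaging.grab_frame("side");g=imaging.grab_frame("top")
np.savez("pics/s6.npz",**f);np.savez("pics/t6.npz",**g)
o=np.zeros((440,800,3),np.uint8)
o[:,:400]=cv2.resize(f["frame"][70:180,230:330],(400,440));o[:,400:]=cv2.resize(g["frame"][70:230,140:400],(400,246))if 0 else cv2.copyMakeBorder(cv2.resize(g["frame"][70:230,140:400],(400,246)),0,194,0,0,cv2.BORDER_CONSTANT)
cv2.imwrite("pics/s6.png",o[:,:,::-1])
for a in (1.57,1.8,1.9,2.0,2.1):
  X=np.array([np.cos(YAW),np.sin(YAW),0]);b=np.array([623.4,243,45])-100*np.cos(a)*X+[0,0,100*np.sin(a)];print(a,proj(f,b),proj(g,b))
E
```

```text
6.8 [703.97595661 226.09855809 228.89207823] 0.4972271490868592 [-0.10840145  0.88291869 -0.47205218]
1.57 [297.86656058 100.59336468] [193.53968297 129.68011131]
1.8 [304.60044896  99.759172  ] [195.73420774 121.1843179 ]
1.9 [307.42870531  99.92222239] [196.85107119 117.827067  ]
2.0 [310.15246131 100.3970979 ] [198.04541307 114.73300215]
2.1 [312.74349429 101.17418068] [199.30126444 111.93715452]
```

View pics/s6.png

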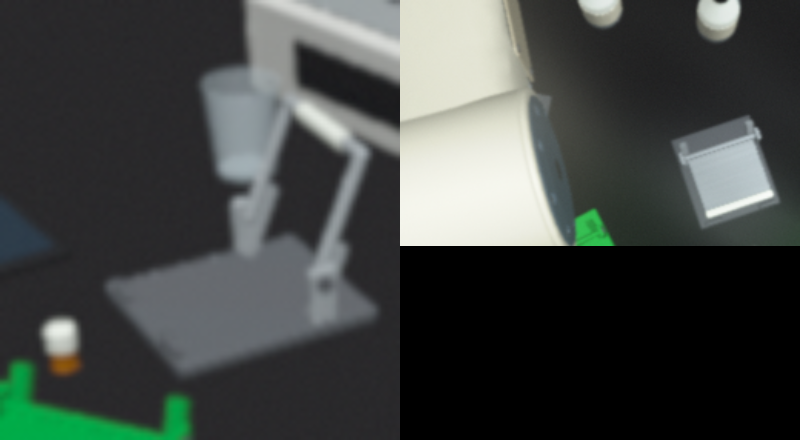

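The freed hoop rests on its stops. Its sleeve is at side px (311,100.8), against (310.2,100.4) expected for 2.0 rad. The solid flap is still folded at top px (355,180), and the gripper is well clear of the hoop with no contact force.

```bash
python3 - <<'E'
from rig import r
print(r.sign_off())
E
```

```text
the job is handed in; nothing more can be done
None
```

The hoop is up: it leans back on its stops by itself, and I handed the job in at about 7 s. I gripped the white sleeve, swung the hoop along its arc to about 1.9 rad, let go, and drew the gripper back along its axis.

**Last checks:** the sleeve was seen at side px (311,100.8), against (310.2,100.4) predicted for 2.0 rad. The solid flap was still folded and untouched. The gripper was about 100 mm clear and read no contact force.

**What disagreed:** the arm measured the bar about 3 mm higher than the arc gives near upright, and a 30 N push built up on the tool there. I eased it to 8 N at once. It stayed under the 120 N wrist limit and was taken at the finger pads, as far as I could see.

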